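Uncouple the shaker tray's drive link

ROBOT

A 7-joint arm with a two-finger parallel gripper is mounted at the origin on the work surface. World frame = base frame: x ahead of the robot, y to its left, z up, the work surface at z = 0. Lengths are in m, angles in rad, forces in N, time in s.
With the tool pointing down it reaches from about 0.4 to 0.85 m from the base axis. Payload 6.9 kg.
Tool frame: the origin (TCP) lies at the very end of the fingers, on their centre line; the grasp point (between the pads) lies 19 mm behind it; z points along the fingers, y is the line along which they close (so a half turn about z gives the same grasp; the last joint's range is limited). The gripper opens to 85 mm and grips with 20 to 120 N. Pads are 22 mm wide; open, the fingers measure 114 mm over their backs; the gripper's body (76 mm by 85 mm) begins 54 mm behind the grasp point. The pads swing forward as they close: fully open they stand 13 mm farther back than shut.
Start: joints at [1.403, 0.507, -0.238, 1.5, 0.126, 1.149, -0.155], TCP at [0.168, -0.602, 0.231] pointing down, gripper open.
Joint ranges: [-3.08, 3.08], [-0.24, 2.05], [-1.43, 1.35], [0, 2.5], [-1.52, 4.66], [0.17, 1.96], [-2.89, 2.89]. Speed limits (rad/s): [2.39, 2.39, 3.14, 3.14, 3.14, 3.14, 3.14].

INTERFACE

Orientations are given as a unit quaternion [w, x, y, z].
In Python, from station import ctrl, camrig, solver gives the robot as it stands (ctrl), with the cameras (camrig) and the kinematics (solver). Calls block until the motion is done:
- ctrl.movep(position, orientation): joint-space move of the TCP to a pose.
- ctrl.movel(position, frame=None, max_speed=0.15): straight line of the TCP; frame=None keeps the orientation; max_speed is the mean speed in m/s.
- ctrl.set_joints(angles): joint-space move.
- ctrl.ungrasp() and ctrl.close_gripper(force=None): open the fingers fully, or close them until they stop; force is the grip in N (None keeps the last).
- ctrl.pause(seconds).
- solver.ik(position, orientation): joint angles nearest the present ones, or None.
- ctrl.get_state(): the state.
- camrig.grab_frame(name): name is "scene" or "top" or "wrist"; returns the picture (480x640x3 uint8, blue, green, red); there is no depth.
- camrig.camera_info(name): a dict with "mtx" (3x3 intrinsics, pixels), "R" (3x3) and "t" (3): a world point X has camera coordinates R X + t; the wrist camera has in their place "hand_eye" (4x4, takes a point from camera to tool coordinates, whose origin is the TCP and whose axes are the flange's). Camera axes: x right, y down, z forward; pixel columns grow to the right and rows downward; lengths in m; the calibration is good to about 2 mm. A picture is of the moment at which its call begins: read the wrist's pose just before it. camera_info takes no time and is no camera call.
A pose or a line that the arm cannot do raises ctrl.Unreachable and nothing moves.
- ctrl.close_job(): hands the job in; it is judged then, once.
The state is a dict: "time": time; "qpos": joint angles; "qd": joint speeds; "tau": joint torques, N m; "tcp_pos": TCP position; "eef_rot": TCP orientation; "contact_force": force on the tool from outside, world axes, zero at the start; "wrist_torque": the same for the moment, N m; "width": finger opening in m; "gripper_force": force on a finger pad.
Only numpy, scipy, OpenCV 4.12 (cv2) and the standard library are available. Lean on these libraries where they do the work, as an engineer would, in place of code of your own. Each camera call takes 0.05 s, during which the arm holds its last target. There are 200 camera calls.

TASK

The shaker tray has to come off for cleaning. Its drive link is locked onto the ball of the tray's drawbar: pull the coupler's spring latch all the way across towards the fixed thumb plate, then lift the coupler off the ball and keep holding it up, about 8 cm above the ball, so that a colleague can draw the tray away. Finish still gripping the raised coupler; do not force the coupler against the ball, do not shove the tray, and leave the bottles and the tube rack as they stand.

Things in the scene. Friction and masses are not known exactly. Their poses are not given: they have to be found in the camera images.
- shaker: Low bench shaker, 220 mm wide, 660 mm long, fixed on the bench. Origin on the bench under the ball, z up. +y runs along the drive link from the ball to the off-white drive housing (168 to 383 mm along y, 76 mm high, dark crank disc on top), the tray is on the -y side; +x points across the link, away from the robot at yaw 0. All but the coupler and the jar in the tray is under 118 mm high.
- tray: Steel tray 210 x 210 mm, rim 94 mm above the bench, from 45 to 255 mm on the -y side of the ball, on two guide rods. Its 34 mm wide drawbar carries the ball stud. Uncoupled, it slides 30 mm either way along the shaker's y with about 3 N of friction. Origin and axes start as shaker's.
- ball (a point): Centre of the steel ball stud (30 mm diameter, flat underneath, on a 14 mm neck) on the tray's drawbar; 95 mm above the bench.
- link: Aluminium drive link, 22 x 12 mm rod with the coupler box (46 x 46 mm, roof 117 mm above the bench) at its free end; 0.4 to 0.65 kg, most of it at the coupler. Origin at its hinge on the crank fork, 240 mm along +y from the ball, 104 mm above the bench; axes as the shaker's while coupled. It only tips up and down about the hinge (its x axis), freely, and falls when let go.
- socket (a point): Centre of the coupler's socket: at ball while coupled, 240 mm from the hinge. The latch's lip hangs 13 mm below it, so the coupler is clear of the ball once it is 30 mm up.
- thumb_plate (a point): Middle of the outer face of the fixed aluminium thumb plate that stands on the coupler's roof, on the link's -x side: 6 mm thick, 22 mm long (along y), top 162 mm above the bench while coupled. This point is 146 mm up, 16 mm to -x of the ball. Axes are the link's.
- finger_plate (a point): Middle of the outer face of the latch's dark steel finger plate, facing the thumb plate on the +x side: 4 mm thick, 22 mm long (along y), top 162 mm up; this point is 146 mm up, 22 mm to +x of the ball when locked. Moves with the latch.
- latch (a joint): Spring latch of the coupler, travel in m, 0 locked to 0.010 fully pulled. Pulling moves the finger plate along the link's -x, towards the thumb plate: 38 mm over both outer faces becomes 28 mm. 4 N to start, 10 N at the end; it springs back. Locked, its lip is under the ball and the coupler cannot rise; from 0.006 it is clear. Its straps cross the roof beside the plates, up to 122 mm high.
- grip (a point): Point of the coupler midway between the two plates' outer faces when the latch is fully pulled, 146 mm above the bench while coupled, 42 mm above the hinge; axes are the link's (x across the plates, y along the link to the hinge). A gripper pointing down and closing along x here pulls the latch and grips the coupler; the plates can turn between the pads as the link swings up.
- sample_bottle: White capped jar, 54 mm across and 90 mm high, standing in the tray; origin at the centre of its underside. To be left alone.
- reagent_bottle: Clear bottle, green cap, 68 mm across, 150 mm high, on the bench beside the tray, on the shaker's +x side; origin at the centre of its underside. To be left alone.
- tube_rack: White tube rack, 90 x 210 mm, 96 mm high with its tubes, on the bench beside the drive housing, on the shaker's +x side; origin at the centre of its underside. To be left alone.

How it is judged:
On the way, in this order (a step that is already met when the one before it is completed fails the run):
1. the latch is pulled across while the coupler still sits on the ball (value of joint latch above 0.007 m and distance between socket and ball below 0.006 m), for 0.1 s.
2. the coupler, in the fingers, is lifted clear of the ball (distance between socket and ball above 0.045 m and contact force between the fingers and link above 1.5 N), for 0.2 s.
At the end, for the whole second after the job is handed in: The coupler's socket is held 55 to 120 mm from the ball, still, by the fingers (more than 1.5 N on the link) and by nothing else but its own hinge; the ball and tray are within 10 mm of where they were, and the bottles and the rack within 20 mm and upright (distance between socket and ball between 0.055 and 0.12 m and contact force between the fingers and link above 1.5 N and contact force between link and tray below 0.2 N and contact force between link and sample_bottle below 0.2 N and contact force between link and reagent_bottle below 0.2 N and contact force between link and tube_rack below 0.2 N and linear speed of link below 0.03 m/s and angular speed of link below 0.1 rad/s and distance of ball from where it was at the start of the episode below 0.01 m and distance of each of sample_bottle, reagent_bottle, tube_rack from where it was at the start of the episode below 0.02 m and angle between each of sample_bottle, reagent_bottle's own z axis and vertical below 0.15 rad); the arm keeps its last pose, push and grip.
It fails at once if the coupler is forced against the ball, pulled up while locked or pressed down (more than 40 N between link and ball) (contact force between link and tray above 40 N).
It fails at once if the tray is shoved more than 15 mm (distance of ball from where it was at the start of the episode above 0.015 m).
It fails at once if a bottle is knocked over or the rack is shoved (angle between any of sample_bottle, reagent_bottle's own z axis and vertical above 0.4 rad or distance of tube_rack from where it was at the start of the episode above 0.03 m).
It also fails if it takes over 32 s, if anything falls off the work surface, if the arm or the gripper's body presses on something with over 40 N, if the wrist force passes 120 N, or if a joint passes its speed limit or range.

## Working session

There is one attempt and no reset: what is moved stays moved. The work goes in short steps, each a Python script; the robot and the scene stay as the last script left them, time stands still between calls to the robot, and variables do not carry over. Pictures are saved under pics/ and viewed, at most 10 in all, crops included, and the job is handed in when it is done.

```bash
ls; mkdir -p pics
python3 - <<'E'
from station import ctrl, camrig, solver
import cv2
for n in ("scene","top"):
    cv2.imwrite(f"pics/{n}0.png",camrig.grab_frame(n)); c=camrig.camera_info(n); print(n,c["mtx"],c["R"],c["t"],-c["R"].T@c["t"])
print(ctrl.get_state()); print(camrig.camera_info("wrist"))
E
```

```text
pics
station.py
scene [[463.06978551   0.         319.56513044]
 [  0.         463.06978551 236.01842494]
 [  0.           0.           1.        ]] [[-0.8300876   0.55748216  0.01296952]
 [ 0.43460997  0.66135393 -0.61133064]
 [-0.34938337 -0.5018213  -0.791269  ]] [ 0.47966907 -0.22702465  1.13437185] [0.89316519 0.45198865 0.75258508]
top [[456.84932119   0.         327.67779061]
 [  0.         456.84932119 238.09171527]
 [  0.           0.           1.        ]] [[ 0.01145391 -0.9995149   0.02896147]
 [-0.99369508 -0.01460815 -0.11116066]
 [ 0.11152981 -0.02750565 -0.99338036]] [0.00560716 0.61835645 0.80725013] [0.52436108 0.03684143 0.87048095]
{'time': 0.1, 'qpos': array([ 1.40352198,  0.50826448, -0.23752565,  1.5010106 ,  0.12570178,
        1.1488641 , -0.154782  ]), 'qd': array([-0.00098773, -0.00247121,  0.00057868, -0.00276469, -0.00024547,
        0.00034156, -0.00039058]), 'tau': array([-3.96432501e-03, -6.21839190e+01, -2.19443277e+00, -2.50201231e+01,
        1.24911260e-02,  7.99145753e-03, -4.71061696e-05]), 'tcp_pos': array([ 0.16819081, -0.60150158,  0.23051741]), 'eef_rot': array([-7.70443843e-04,  9.90711827e-01,  1.35975982e-01, -1.18150041e-04]), 'contact_force': array([0.09484576, 0.28047527, 0.1416742 ]), 'wrist_torque': array([-0.0083954 ,  0.01971507,  0.02446846]), 'gripper_force': 0.0, 'width': 0.08537294250865846}
{'mtx': array([[431.00726015,   0.        , 319.63597122],
       [  0.        , 431.00726015, 236.2542671 ],
       [  0.        ,   0.        ,   1.        ]]), 'hand_eye': array([[-4.78275572e-04, -9.52783227e-01, -3.03650939e-01,
         7.68440186e-02],
       [ 9.99999693e-01, -2.67222869e-04, -7.36602224e-04,
        -8.26057730e-05],
       [ 6.20679769e-04, -3.03651198e-01,  9.52783063e-01,
        -1.42638803e-01],
       [ 0.00000000e+00,  0.00000000e+00,  0.00000000e+00,
         1.00000000e+00]])}
```

View pics/scene0.png

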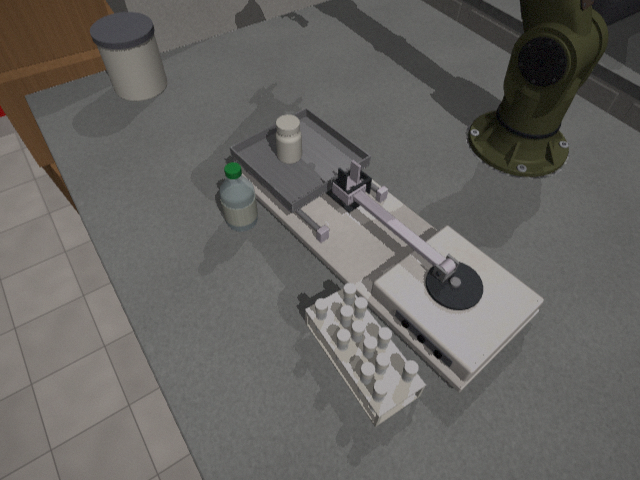

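View pics/top0.png

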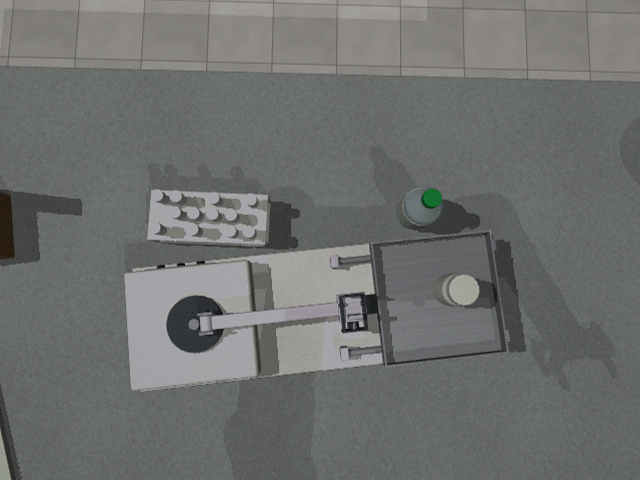

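The scene view shows the coupler at about (352,187) with its two plates. In the top view the coupler is at (353,312), the hinge fork is at (207,322), and the link is turned a few degrees. Next I'll crop both views and cast rays.

```bash
cat > h.py <<'E'
import numpy as np, cv2
from station import ctrl, camrig, solver
from scipy.spatial.transform import Rotation as Ro
def ray(name,px,state=None):
    c=camrig.camera_info(name); d=np.linalg.inv(c["mtx"])@np.array([*px,1.])
    if name=="wrist":
        q=state["eef_rot"]; R=Ro.from_quat(np.r_[q[1:],q[0]]).as_matrix(); H=c["hand_eye"]
        return R@H[:3,3]+state["tcp_pos"], R@H[:3,:3]@d
    return -c["R"].T@c["t"], c["R"].T@d
def plane(r,z): o,d=r; return o+d*(z-o[2])/d[2]
def tri(rs):
    A=0;b=0
    for o,d in rs:
        d=d/np.linalg.norm(d);P=np.eye(3)-np.outer(d,d);A=A+P;b=b+P@o
    p=np.linalg.solve(A,b); return p,[np.linalg.norm(np.cross(p-o,d/np.linalg.norm(d))) for o,d in rs]
E
python3 - <<'E'
from h import *
print("coupler roof",plane(ray("top",(353,312)),.13),"fork",plane(ray("top",(207,322)),.11))
print("scene",plane(ray("scene",(352,187)),.117))
a=cv2.imread("pics/top0.png")[280:345,320:390];b=cv2.imread("pics/scene0.png")[150:215,320:390]
cv2.imwrite("pics/crop.png",np.hstack([cv2.resize(x,(385,358),interpolation=cv2.INTER_CUBIC) for x in(a,b)]))
E
```

```text
coupler roof [ 0.4887262  -0.02568916  0.13      ] fork [0.46926333 0.21093502 0.11      ]
scene [ 0.49592349 -0.01466723  0.117     ]
```

View pics/crop.png

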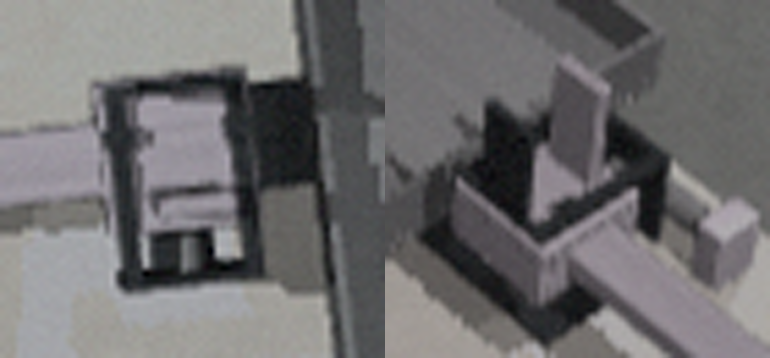

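```bash
cat >> h.py <<'E'
def quat(psi,sgn=1):
    y=sgn*np.array([np.cos(psi),np.sin(psi),0]); z=np.array([0,0,-1.])
    q=Ro.from_matrix(np.c_[np.cross(y,z),y,z]).as_quat(); return np.r_[q[3],q[:3]]
E
python3 - <<'E'
from h import *
C=np.array([.489,-.026]);ps=.082
for s in(1,-1):
    for z in(.127,.21,.27): print(s,z,solver.ik([*C,z],quat(ps,s)))
s=-1 if solver.ik([*C,.127],quat(ps,1)) is None else 1
for i,dx in enumerate((-.04,.04)):
    ctrl.movep([C[0]+dx,C[1],.27],quat(ps,s)); ctrl.pause(.3)
    st=ctrl.get_state(); im=camrig.grab_frame("wrist"); cv2.imwrite(f"pics/w{i}.png",im)
    np.save(f"w{i}.npy",st,allow_pickle=True); print(st["time"],st["tcp_pos"],st["qpos"])
E
```

```text
1 0.127 [ 0.52123416  0.50244724 -0.75860661  1.98938572  0.46600559  0.82904436
 -0.41746959]
1 0.21 [ 0.61029363  0.40960999 -0.86179141  1.87426382  0.36214301  1.0221231
 -0.32167758]
1 0.27 [ 0.66518176  0.35673326 -0.92243314  1.77390994  0.30791209  1.16410803
 -0.26883987]
-1 0.127 [-0.68608225  0.69253413  1.15153779  2.00339371 -0.77979214  0.97806661
 -2.19509648]
-1 0.21 [-0.72796982  0.5426882   1.15309812  1.88924728 -0.56314657  1.08481555
 -2.40817288]
-1 0.27 [-0.75525754  0.45660966  1.15372127  1.78942564 -0.44862256  1.19283493
 -2.52680159]
2.6917 [ 0.44906252 -0.02627336  0.26995438] [ 0.74761519  0.29081534 -0.97114344  1.86127488  0.26502523  1.12695834
 -0.23807696]
3.4583 [ 0.52844025 -0.02619287  0.27036201] [ 0.62461226  0.431644   -0.93151675  1.68139883  0.36730474  1.21504063
 -0.31156714]
```

View pics/w0.png

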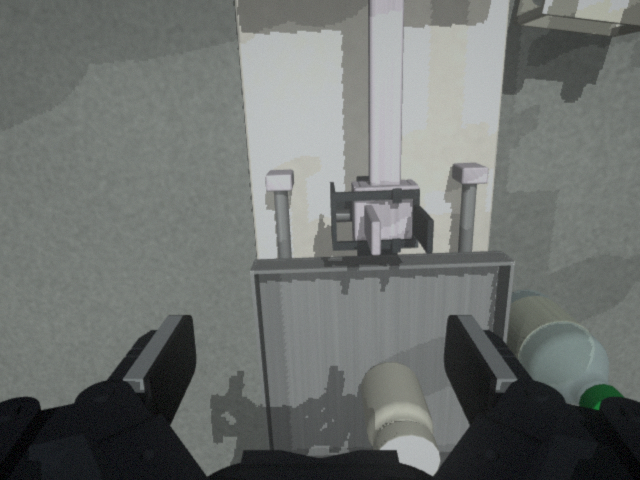

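View pics/w1.png

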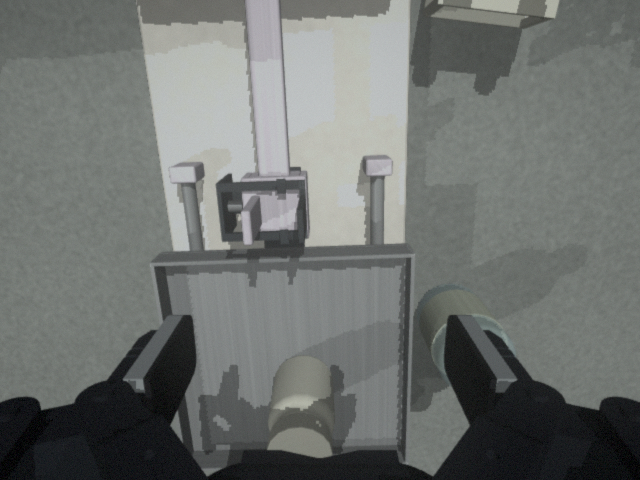

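Both wrist views show the coupler: w0 at about (385,215), w1 at about (265,210). The bright thumb plate and the dark finger plate stand on its left and right. I'll enlarge both to pick the plate tops.

Run:
```python
from h import *
a=cv2.imread("pics/w0.png")[170:270,325:445];b=cv2.imread("pics/w1.png")[165:265,205:325]
o=[]
for im,x0,y0 in((a,325,170),(b,205,165)):
    g=cv2.resize(im,None,fx=5,fy=5,interpolation=cv2.INTER_CUBIC)[:,:]
    g=cv2.convertScaleAbs(g,alpha=1.3,beta=20)
    for k in range(0,120,10): cv2.line(g,(k*5,0),(k*5,6 if k%20 else 12),(0,0,255),1); 
    for k in range(0,100,10): cv2.line(g,(0,k*5),(6 if k%20 else 12,k*5),(0,0,255),1)
    o.append(g)
cv2.imwrite("pics/c0.png",o[0]);cv2.imwrite("pics/c1.png",o[1])
```

```text
(no output)
```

View pics/c0.png

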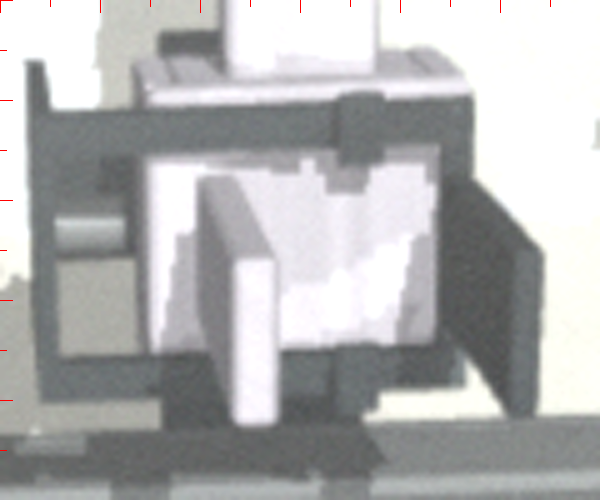

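View pics/c1.png

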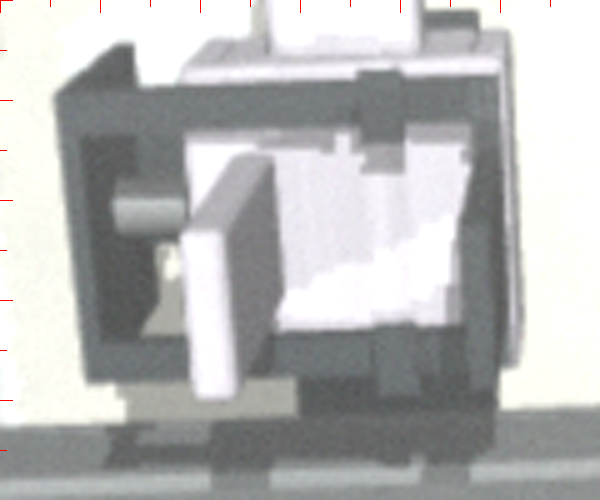

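Run:
```python
from h import *
s0,s1=[np.load(f"w{i}.npy",allow_pickle=True).item() for i in(0,1)]
f=lambda p,x,y:((p[0]+.5)/5-.5+x,(p[1]+.5)/5-.5+y)
P={}
for n,a,b in[("tTL",(234,258),(184,230)),("tTR",(274,256),(224,230)),("tBL",(238,425),(196,398)),("tBR",(278,423),(238,396)),
 ("fTR",(543,252),(493,222)),("fBR",(538,415),(498,389))]:
    r0=ray("wrist",f(a,325,170),s0);r1=ray("wrist",f(b,205,165),s1)
    p,e=tri([r0,r1]);P[n]=p;print(n,p.round(4),np.round(e,4),plane(r0,.162).round(4)[:2],plane(r1,.162).round(4)[:2])
# link rod edges in wrist pictures at top surface z ~ .110
for i,s,L in((0,s0,[((370,5),(370.5,170)),((403,5),(401,170))]),(1,s1,[((247,5),(258,165)),((280,5),(289,165))])):
    for a,b in L:
        A,B=plane(ray("wrist",a,s),.11),plane(ray("wrist",b,s),.11);d=A-B;print("edge",i,A[:2].round(4),B[:2].round(4),"yaw",np.arctan2(-d[0],d[1]))
# shaker housing-side check via top: tray front rim corners (371,243),(385,364)
A,B=plane(ray("top",(371,243)),.094),plane(ray("top",(385,364)),.094);print("tray edge",A,B,np.linalg.norm(A-B),np.arctan2((A-B)[1],(A-B)[0]))
```

```text
tTL [ 0.4791 -0.0172  0.1588] [0. 0.] [ 0.4786 -0.0163] [ 0.4796 -0.0163]
tTR [ 0.484  -0.0167  0.1588] [0.0001 0.0001] [ 0.4834 -0.0157] [ 0.4844 -0.0159]
tBL [ 0.4817 -0.0376  0.1619] [0.0001 0.0001] [ 0.4816 -0.0376] [ 0.4817 -0.0374]
tBR [ 0.4867 -0.0372  0.1611] [0.0001 0.0001] [ 0.4865 -0.0369] [ 0.4868 -0.0368]
fTR [ 0.5165 -0.0131  0.1593] [0.0002 0.0002] [ 0.5157 -0.0126] [ 0.5165 -0.0123]
fBR [ 0.5186 -0.0335  0.1613] [0. 0.] [ 0.5184 -0.0333] [ 0.5186 -0.0333]
edge 0 [0.4688 0.1099] [0.4812 0.0067] yaw 0.11954360740331409
edge 0 [0.4895 0.1116] [0.5026 0.0085] yaw 0.12576933844791596
edge 1 [0.471  0.1036] [0.4817 0.0037] yaw 0.10700369238695845
edge 1 [0.4917 0.1053] [0.5034 0.0054] yaw 0.11626581444228952
tray edge [ 0.60416765 -0.05901798  0.094     ] [ 0.40192342 -0.0825881   0.094     ] 0.2036130615536058 0.11601948900991219
```

Thumb and finger outer faces triangulate 37.3 mm apart (38 expected), their tops 0.159–0.162 m high (0.162 expected), with a yaw of about 0.115. The grip point comes out at (0.494, -0.026). Next I descend and close softly.

Run:
```python
from h import *
G=[.4939,-.0258];q=quat(.115)
ctrl.movep([*G,.21],q); ctrl.pause(.2)
s=ctrl.get_state();f0=s["contact_force"];print(s["tcp_pos"],f0)
ctrl.movel([*G,.128],max_speed=.06); s=ctrl.get_state();print(s["tcp_pos"],s["contact_force"]-f0)
ctrl.close_gripper(22); ctrl.pause(.2)
s=ctrl.get_state();print(s["time"],s["tcp_pos"],s["contact_force"]-f0,s["wrist_torque"],s["width"],s["gripper_force"])
cv2.imwrite("pics/w2.png",camrig.grab_frame("wrist"))
im=camrig.grab_frame("scene")[130:230,290:410];cv2.imwrite("pics/s2.png",cv2.resize(im,None,fx=5,fy=5,interpolation=cv2.INTER_CUBIC))
```

```text
[ 0.49522208 -0.02560337  0.21111511] [ 0.65134482 -0.13310831 -0.34230357]
[ 0.49415282 -0.0257669   0.12833096] [-1.15755917  0.06215431  0.02807283]
6.3833 [ 0.49434175 -0.02572572  0.12922151] [-3.05831321 -0.20567122 13.52729598] [-0.07656632  0.6066029   0.06768917] 0.027482160332884777 23.51563721895218
```

View pics/w2.png

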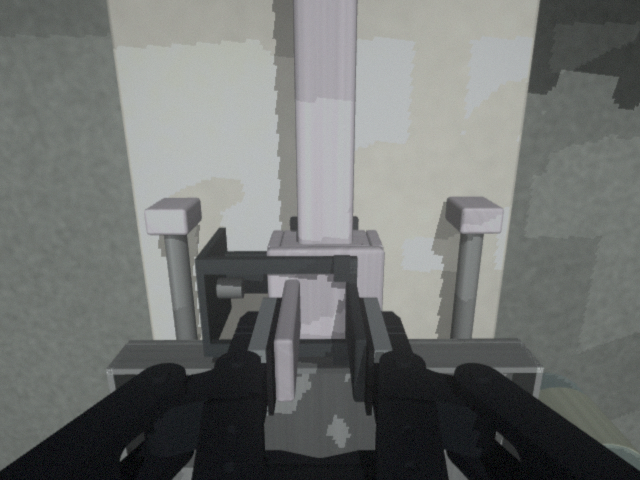

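The wrist view shows both plates between the pads, at about (285,340) and (360,340), with the finger plate pulled across. The width is 27.5 mm, so the latch is fully pulled. Next I ease off the downward push, firm the grip slightly and lift along the hinge arc.

Run:
```python
from h import *
f0=np.array([.65,-.13,-.34]);Ey=np.array([-np.sin(.115),np.cos(.115)])
def rep(t): s=ctrl.get_state();print(t,round(s["time"],2),s["tcp_pos"].round(4),(s["contact_force"]-f0).round(1),s["width"].round(4),round(s["gripper_force"],1));return s
s=rep("a"); p=np.array([.4939,-.0258,.128])
ctrl.movel(p+[0,0,.0012],max_speed=.02); ctrl.pause(.2); rep("relieved")
ctrl.close_gripper(35); ctrl.pause(.2); s=rep("firm")
ok=True
for th in np.linspace(0,.334,9)[1:]:
    dy=.24*(1-np.cos(th))+.042*np.sin(th);dz=.24*np.sin(th)-.042*(1-np.cos(th))
    ctrl.movel(np.r_[p[:2]+Ey*dy,p[2]+.0012+dz],max_speed=.05)
    s=rep(f"{th:.2f}")
    if abs(s["contact_force"]-f0).max()>25 or s["width"]<.024: print("STOP");ok=False;break
ctrl.pause(.5); rep("end")
cv2.imwrite("pics/s3.png",camrig.grab_frame("scene")[60:360,150:550])
```

```text
Traceback (most recent call last):
AttributeError: 'float' object has no attribute 'round'
```

Run:
```python
from h import *
f0=np.array([.65,-.13,-.34]);Ey=np.array([-np.sin(.115),np.cos(.115)])
def rep(t): s=ctrl.get_state();print(t,round(s["time"],2),s["tcp_pos"].round(4),(s["contact_force"]-f0).round(1),round(s["width"],4),round(s["gripper_force"],1));return s
s=rep("a"); p=np.array([.4939,-.0258,.128])
ctrl.movel(p+[0,0,.0012],max_speed=.02); ctrl.pause(.2); rep("relieved")
ctrl.close_gripper(35); ctrl.pause(.2); s=rep("firm")
for th in np.linspace(0,.334,9)[1:]:
    dy=.24*(1-np.cos(th))+.042*np.sin(th);dz=.24*np.sin(th)-.042*(1-np.cos(th))
    ctrl.movel(np.r_[p[:2]+Ey*dy,p[2]+.0012+dz],max_speed=.05)
    s=rep(f"{th:.2f}")
    if abs(s["contact_force"]-f0).max()>25 or s["width"]<.024: print("STOP");break
ctrl.pause(.5); rep("end")
cv2.imwrite("pics/s3.png",camrig.grab_frame("scene")[60:360,150:550])
```

```text
a 6.48 [ 0.4943 -0.0257  0.1292] [-3.4 -0.3 14. ] 0.0269 23.5
relieved 6.93 [ 0.4943 -0.0257  0.1294] [0.3 0.4 4.1] 0.027 22.7
firm 7.35 [ 0.4942 -0.0257  0.1294] [-0.2  0.1  5.5] 0.0268 34.5
0.04 7.7 [ 0.4938 -0.0238  0.139 ] [ 3.6  1.5 -4.2] 0.0267 35.6
0.08 8.05 [ 0.4935 -0.0214  0.1489] [ 3.8  2.2 -4.3] 0.0272 35.8
0.13 8.4 [ 0.4932 -0.0186  0.1586] [ 4.9  2.3 -4.7] 0.0268 35.8
0.17 8.75 [ 0.4928 -0.0155  0.1682] [ 4.2  1.8 -4.6] 0.0265 35.9
0.21 9.1 [ 0.4924 -0.012   0.1776] [ 4.5  2.4 -4.2] 0.0265 35.9
0.25 9.45 [ 0.4919 -0.0081  0.1868] [ 4.3  3.  -5.4] 0.0266 35.9
0.29 9.8 [ 0.4914 -0.0038  0.196 ] [ 5.   2.1 -4.7] 0.0267 36.0
0.33 10.15 [0.4909 0.0008 0.205 ] [ 4.6  3.4 -5.5] 0.0265 36.0
end 10.65 [0.4908 0.0008 0.2048] [ 5.   2.8 -4.3] 0.0263 36.1
```

View pics/s3.png

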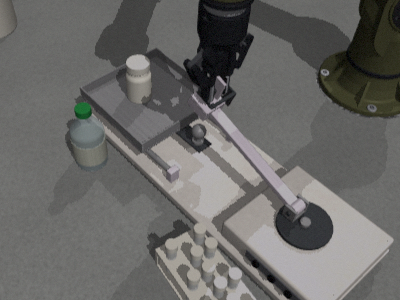

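The picture shows the ball free at about (198,133), the link raised with its coupler in the fingers at about (207,100), and the bottles and rack standing. The wrist carries about 4.5 N and the readings are steady, so I hand in.

Run:
```python
from h import *
ctrl.pause(.5); s=ctrl.get_state(); print(s["tcp_pos"],s["width"],abs(s["qd"]).max()); print(ctrl.close_job())
```

```text
[0.49086922 0.00077644 0.20482253] 0.026211784765527348 0.002115179700239635
the job is handed in; nothing more can be done
None
```

The latch was pulled fully across and the coupler lifted about 8 cm clear of the ball; it was still held steady in the gripper, with tray, bottles and rack standing as before in the last picture, when I handed the job in (the verdict was not shown).

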